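Unstack the slide cases onto their colour cradles

TASK

The wiped slide cases have dried in a criss-cross pile on the black mat: take the pile apart and lay each case lengthwise in the cradle of its own colour, flat, square and centred between the two end stops, right way up. There are glass slides inside, so never tip a case over, and set each one down rather than dropping it. Leave the bottle and the hand lamp where they are.

Things in the scene. Friction and masses are not known exactly. Their poses are not given: they have to be found in the camera images.
- case_red: red slide case, closed rigid box 104 long (own x) x 32 wide (own y) x 24 high, red lid on white base, white label near one end, about 80 g; origin: centre of its underside, z up; half turn about z is equal. Starts in the upper layer of the criss-cross pile: two cases lying across the lower two, 76 between centres, undersides 28 above the bench; which of the two sides varies.
- case_yellow: yellow slide case, closed rigid box 104 long (own x) x 32 wide (own y) x 24 high, yellow lid on white base, white label near one end, about 80 g; origin: centre of its underside, z up; half turn about z is equal. Starts in the lower layer of the criss-cross pile: two parallel cases 76 between centres on a black mat 4 thick; which of the two sides varies.
- case_green: green slide case, closed rigid box 104 long (own x) x 32 wide (own y) x 24 high, green lid on white base, white label near one end, about 80 g; origin: centre of its underside, z up; half turn about z is equal. Starts in the upper layer of the criss-cross pile: two cases lying across the lower two, 76 between centres, undersides 28 above the bench; which of the two sides varies.
- case_blue: blue slide case, closed rigid box 104 long (own x) x 32 wide (own y) x 24 high, blue lid on white base, white label near one end, about 80 g; origin: centre of its underside, z up; half turn about z is equal. Starts in the lower layer of the criss-cross pile: two parallel cases 76 between centres on a black mat 4 thick; which of the two sides varies.
- cradle_red: red cradle fixed to the bench: a red plate 136 long (own x) x 60 wide (own y), floor 6 above the bench, a steel stop across each end (8 thick, 8 high above the floor, 120 clear between them), long sides open. Origin: centre of the plate's underside, at bench height, z up. Holds one case along its x, either way round.
- cradle_yellow: yellow cradle fixed to the bench: a yellow plate 136 long (own x) x 60 wide (own y), floor 6 above the bench, a steel stop across each end (8 thick, 8 high above the floor, 120 clear between them), long sides open. Origin: centre of the plate's underside, at bench height, z up. Holds one case along its x, either way round.
- cradle_green: green cradle fixed to the bench: a green plate 136 long (own x) x 60 wide (own y), floor 6 above the bench, a steel stop across each end (8 thick, 8 high above the floor, 120 clear between them), long sides open. Origin: centre of the plate's underside, at bench height, z up. Holds one case along its x, either way round.
- cradle_blue: blue cradle fixed to the bench: a blue plate 136 long (own x) x 60 wide (own y), floor 6 above the bench, a steel stop across each end (8 thick, 8 high above the floor, 120 clear between them), long sides open. Origin: centre of the plate's underside, at bench height, z up. Holds one case along its x, either way round.
- media_bottle: bystander: glass bottle with blue cap and paper label, 56 diameter, 110 high, loose, standing beyond the pile; origin at the centre of its underside
- lamp: bystander: black hand lamp with six white lights on top and orange sides, 45 x 100 x 28 high, loose, lying beyond the pile; origin at the centre of its underside

How it is judged (in metres and radians):
At the end, for the whole second after the job is handed in: Each of the four cases lies in the cradle of its own colour: centres within 12 mm horizontally, long axes within 0.2 rad (either way round), underside on the cradle floor (3 to 10 mm above the bench), upright within 0.06 rad, released and at rest (horizontal distance between case_red and cradle_red below 0.012 m and angle between the x axis of case_red and the x axis of cradle_red, either way round below 0.2 rad and z of case_red in the frame of cradle_red between 0.003 and 0.01 m and angle between each of case_red, case_yellow, case_green, case_blue's own z axis and vertical below 0.06 rad and linear speed of each of case_red, case_yellow, case_green, case_blue below 0.02 m/s and angular speed of each of case_red, case_yellow, case_green, case_blue below 0.2 rad/s and horizontal distance between case_yellow and cradle_yellow below 0.012 m and angle between the x axis of case_yellow and the x axis of cradle_yellow, either way round below 0.2 rad and z of case_yellow in the frame of cradle_yellow between 0.003 and 0.01 m and horizontal distance between case_green and cradle_green below 0.012 m and angle between the x axis of case_green and the x axis of cradle_green, either way round below 0.2 rad and z of case_green in the frame of cradle_green between 0.003 and 0.01 m and horizontal distance between case_blue and cradle_blue below 0.012 m and angle between the x axis of case_blue and the x axis of cradle_blue, either way round below 0.2 rad and z of case_blue in the frame of cradle_blue between 0.003 and 0.01 m); the robot touches nothing.
It fails at once if a case is tipped more than about 45 degrees (angle between any of case_red, case_yellow, case_green, case_blue's own z axis and vertical above 0.8 rad).
It fails at once if a case is dropped (falls, not held by the fingers, faster than 0.7 m/s, as from 25 mm or more) ((linear speed of case_red above 0.7 m/s and contact force between case_red and the fingers below 0.5 N) or (linear speed of case_yellow above 0.7 m/s and contact force between case_yellow and the fingers below 0.5 N) or (linear speed of case_green above 0.7 m/s and contact force between case_green and the fingers below 0.5 N) or (linear speed of case_blue above 0.7 m/s and contact force between case_blue and the fingers below 0.5 N)).
It fails at once if the bottle or the lamp is moved more than 30 mm (distance of any of media_bottle, lamp from where it was at the start of the episode above 0.03 m).
It also fails if it takes over 96 s, if anything falls off the work surface, if the arm or the gripper's body presses on something with over 40 N, if the wrist force passes 120 N, or if a joint passes its speed limit or range.

ROBOT

A 7-joint arm with a two-finger parallel gripper is mounted at the origin on the work surface. World frame = base frame: x ahead of the robot, y to its left, z up, the work surface at z = 0. Lengths are in m, angles in degrees, forces in N, time in s.
With the tool pointing down it reaches from about 0.4 to 0.9 m from the base axis. Payload 5.6 kg.
Tool frame: the origin (TCP) lies at the very end of the fingers, on their centre line; the grasp point (between the pads) lies env.grip_depth behind it (env.grip_depth is the distance from the TCP to the grasp point, in m); y points along the fingers, x is the direction in which the jaws open and shut, and the axes are right-handed (so a half turn about y gives the same grasp; the last joint's range is limited). The gripper opens to 92 mm and grips with 3 to 60 N. Pads are 20 mm wide; open, the fingers measure 128 mm over their backs; the gripper's body (75 mm by 189 mm) begins 69 mm behind the grasp point.
Start: joints at [70.818, 26.786, -0.665, 91.828, 0.344, 61.387, -3.226], TCP at [0.187, -0.623, 0.215] pointing down, gripper open.
Joint ranges: [-144.91, 144.91], [-17.63, 115.5], [-89.93, 88.59], [15.96, 139.68], [-74.01, 254.01], [8.47, 105.57], [-167.45, 167.45]. Speed limits (degrees/s): [147.25, 147.25, 180, 180, 180, 180, 180].

INTERFACE

Orientations are given as a 3x3 rotation matrix whose columns are the frame's x, y, z axes.
In Python, from rig import env gives the robot as it stands. The module is installed in compiled form; this text tells all that it offers.
- The arm moves only by the shell command python3 -m crank 'ROWS' [OPENING] [FORCE]. ROWS is text: rows parted by semicolons, each of 4 numbers parted by spaces: the shift along the world's x, y, z in mm, then the turn about the world's z in degrees. A call has 1 to 10 rows; each row shifts and turns the commanded pose from where the row before left it; what a row does not reach is not made up. A row lasts 1/8 s, in which the tool goes at most 62.5 mm and 10.7 degrees, less where a joint would pass 70% of its speed; a pose out of reach is approached as far as the arm can. A call with a gripper value outside its range is refused whole. OPENING is the finger opening in mm, from 0 to 91.9, set as the call begins (- or left out, the last holds). The fingers move at their own pace and stop on an object; FORCE is the grip in N (left out, the last holds). Time passes only in rows, so rows that do not move let the fingers close. It gives the time, the measured TCP pose, the force and the opening at its end, in the units of the state.
- env.sense(): the state, without advancing time (a new reading comes with each control period).
- env.camera(name): name is "scene" or "top" or "wrist"; returns a dict with "img" (420x560x3 uint8, red, green, blue), "range_z" (420x560 float32, m along the optical axis (not along the pixel's ray), 0 where there is no reading), "fovy" (degrees; the focal length in pixels is half the picture's height over the tangent of half this angle, whatever the lens; pixels are square), "cx", "cy" (the principal point, pixels), "dist_coeffs" ([k1, k2, p1, p2, k3] as OpenCV has them; the pictures are not rectified), "position" and "orientation" of the camera in the world; the wrist camera has in their place "mount" (4x4, takes a point from camera to tool coordinates, whose origin is the TCP and whose axes are the tool frame's). Camera axes: x right, y down, z forward; pixel columns grow to the right and rows downward; lengths in m; the calibration is good to about 2 mm. A picture is of the moment at which its call begins: read the wrist's pose just before it.
- env.job_done(): hands the job in, once; it reports no verdict.
The state is a dict: "time": time; "joint_positions": joint angles; "qd": joint speeds; "effort": joint torques, N m; "position": TCP position; "eef_rot": TCP orientation; "force": force on the tool from outside, world axes, zero at the start; "wrist_torque": the same for the moment, N m; "opening": finger opening in m.
Only numpy, scipy, OpenCV 4.12 (cv2) and the standard library are available. Lean on these libraries where they do the work, as an engineer would, in place of code of your own. Each camera call takes 0.05 s, during which the arm holds its last target. There are 200 camera calls.

## Working session

There is one attempt and no reset: what is moved stays moved. The work goes in short steps, Python scripts to look and compute and a shell command to move; the robot and the scene stay as the last step left them, time stands still between calls to the robot, and variables do not carry over. Pictures are saved under pics/ and viewed, about 12 in all and at most 16, crops included, and the job is handed in when it is done.

```bash
mkdir -p pics; cat > h.py <<'E'
import numpy as np, cv2
from rig import env
def cam(n):
    s=env.sense(); c=env.camera(n)
    if 'mount' in c:
        T=np.eye(4);T[:3,:3]=s['eef_rot'];T[:3,3]=s['position'];c['T']=T@np.array(c['mount'])
    else:
        T=np.eye(4);T[:3,:3]=c['orientation'];T[:3,3]=c['position'];c['T']=T
    return c
def cloud(c):
    h,w=c['range_z'].shape; f=h/2/np.tan(np.radians(c['fovy'])/2)
    K=np.array([[f,0,c['cx']],[0,f,c['cy']],[0,0,1.]])
    u,v=np.meshgrid(np.arange(w),np.arange(h))
    p=cv2.undistortPoints(np.stack([u,v],-1).reshape(-1,1,2).astype(float),K,np.array(c['dist_coeffs'],float)).reshape(h,w,2)
    z=c['range_z'][...,None]; P=np.concatenate([p*z,z],-1)
    return P@c['T'][:3,:3].T+c['T'][:3,3]
def save(c,n,crop=None,k=1):
    im=c['img'][...,::-1]
    if crop: im=im[crop[1]:crop[3],crop[0]:crop[2]]
    cv2.imwrite(n,cv2.resize(im,None,fx=k,fy=k))
E
python3 - <<'E'
from h import *
s=env.sense();print(s['time'],s['position'],np.round(s['eef_rot'],3),s['opening'],env.grip_depth)
for n in('top','scene'):
    c=cam(n);save(c,f'pics/{n}0.png');np.savez(n+'0',P=cloud(c),img=c['img'])
    print(n,np.round(c['T'],3),c['fovy'])
E
```

```text
0.0 [ 0.18675754 -0.62198357  0.21366317] [[ 0.288 -0.001  0.958]
 [-0.958  0.002  0.288]
 [-0.002 -1.    -0.   ]] 0.09212846809946822 0.0187
top [[-0.022 -0.998  0.066  0.561]
 [-1.     0.021 -0.019  0.001]
 [ 0.017 -0.066 -0.998  0.978]
 [ 0.     0.     0.     1.   ]] 47.694452542477556
scene [[ 0.777  0.397 -0.489  1.113]
 [ 0.63  -0.496  0.597 -0.622]
 [-0.005 -0.772 -0.636  0.709]
 [ 0.     0.     0.     1.   ]] 48.0697503824888
```

View pics/top0.png

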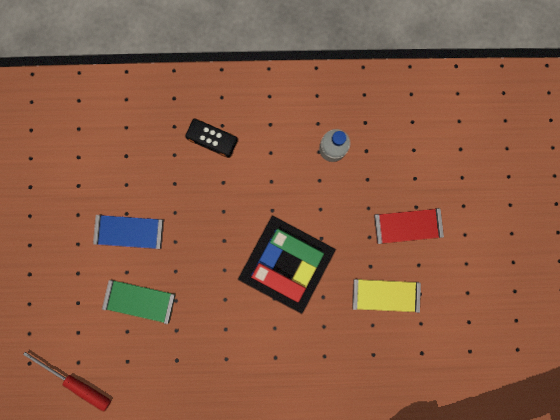

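View pics/scene0.png

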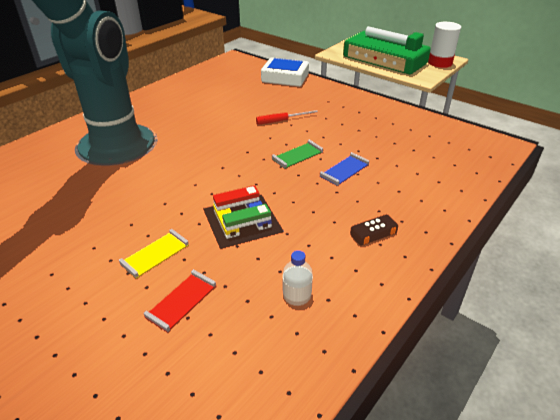

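The top picture shows the pile at (287,263), with green and red on top and blue and yellow below. The cradles are at blue (128,232), green (139,301), red (409,226) and yellow (387,296). The bottle and lamp stand beyond the pile.

```bash
cat > m.py <<'E'
from h import *
def rects(img,P,zr,names=('red','yellow','green','blue')):
    hsv=cv2.cvtColor(img,cv2.COLOR_RGB2HSV); H,S,V=[hsv[...,i].astype(int) for i in range(3)]
    m={'red':((H<4)|(H>174))&(S>190),'yellow':(H>25)&(H<35)&(S>150),'green':(H>50)&(H<85)&(S>120),'blue':(H>105)&(H<125)&(S>140)}
    out=[]
    for n in names:
        k=m[n]&(V>60)&(P[...,2]>zr[0])&(P[...,2]<zr[1])
        N,L,st,_=cv2.connectedComponentsWithStats(k.astype(np.uint8))
        for i in range(1,N):
            if st[i,4]<80: continue
            Q=P[L==i]; r=cv2.minAreaRect((Q[:,:2]*1000).astype(np.float32))
            (c,(w,h),a)=r
            if w<h: w,h,a=h,w,a+90
            a=(a+90)%180-90
            out.append((n,np.round(c,1),round(w,1),round(h,1),round(a,1),round(np.median(Q[:,2])*1000,1),st[i,4],st[i,:4]))
    return out
E
python3 - <<'E'
from m import *
for n in('top','scene'):
    d=np.load(n+'0.npz');print(n)
    for r in rects(d['img'],d['P'],(-.01,.09)):print(*r)
d=np.load('top0.npz')['P']
for u,v in((335,145),(339,138),(212,138),(80,390)):print(u,v,d[v,u])
# grip azimuth
s=env.sense();x=s['eef_rot'][:,0];print(np.degrees(np.arctan2(x[1],x[0])))
E
```

```text
top
red [ 593.  -283.1] 116.4 58.4 -85.1 6.0 898 [380 209  58  31]
red [274.3 374.9] 98.1 23.4 57.3 22.2 530 [ 63 375  48  36]
yellow [ 450.1 -252.3] 78.2 58.0 85.3 5.7 796 [378 281  38  30]
green [552.6 -47.1] 103.7 31.9 60.8 51.7 678 [271 229  53  38]
green [451.3 273.8] 116.7 58.0 76.1 5.7 1606 [108 281  61  41]
blue [593.1 294.4] 118.4 57.9 84.9 5.6 1612 [ 98 216  60  32]
blue [537.2   5.2] 44.8 33.1 -28.1 27.5 355 [258 243  25  26]
scene
red [ 493.5 1106.8] 83.9 43.9 18.6 19.6 209 [429  54  24  13]
red [280.  372.9] 98.1 17.2 56.9 18.1 210 [257 113  31  11]
red [489.1 -10.8] 101.2 30.9 60.4 51.0 402 [214 186  45  20]
red [ 592.8 -279.3] 119.0 60.2 -86.0 5.3 1432 [150 275  64  54]
yellow [504.5 -63.2] 72.5 30.5 -31.1 28.0 90 [215 208  16  20]
yellow [ 450.9 -228.2] 119.7 62.6 85.3 6.0 1090 [125 233  60  42]
green [ 306.7 1022.9] 298.1 153.8 0.0 68.3 1410 [344  31  86  43]
green [456.1 274.6] 117.6 60.9 75.6 6.1 452 [278 143  43  24]
green [554.3 -46.7] 103.9 33.8 59.7 51.8 388 [223 204  48  22]
blue [102.7 659.8] 108.8 95.4 25.9 52.6 286 [268  59  34  12]
blue [596.5 295.1] 115.7 58.3 84.0 6.1 499 [325 156  42  27]
335 145 [ 0.74407808 -0.12208529  0.09719142]
339 138 [ 0.7544761  -0.12816385  0.109934  ]
212 138 [0.77739034 0.11721937 0.0277662 ]
80 390 [0.28277878 0.38268127 0.02911309]
-73.28615772357648
```

```bash
python3 -m crank '32 49 0 4.4;32 49 0 4.4;32 49 0 4.4;32 49 0 4.4;32 49 0 4.4;32 49 0 4.4;32 49 0 4.4;32 50 0 4.4;0 0 0 4.4;0 0 0 4' 66 25
python3 - <<'E'
from m import *
c=cam('wrist');save(c,'pics/w1.png');P=cloud(c)
for r in rects(c['img'],P,(-.01,.09)):print(*r)
d=np.load('top0.npz')
c=cam('top')
for r in rects(c['img'],cloud(c),(-.01,.09)):print(*r)
E
```

```text
time: 1.35
position: [0.4431, -0.2285, 0.2143]
eef_rot: [[0.871, -0.001, 0.491], [-0.491, 0.0, 0.871], [-0.001, -1.0, -0.0]]
force: [-0.8, 0.2, -0.2]
opening: 0.0659
green [539.6 -87. ] 47.9 21.0 17.1 50.8 144 [276   0  33  27]
red [ 592.4 -283.3] 115.4 58.6 -85.7 5.8 894 [383 209  55  34]
red [273.7 375.5] 99.3 25.1 57.0 22.0 519 [ 63 375  48  36]
green [552.5 -47.5] 103.5 32.0 60.9 51.7 674 [270 229  54  38]
green [451.1 273.5] 117.3 58.3 76.1 5.7 1593 [108 281  62  41]
blue [593.2 294.8] 118.1 57.9 84.8 5.8 1609 [ 98 216  60  32]
blue [538.2   4.5] 48.4 33.2 -29.5 27.6 359 [258 241  25  28]
```

View pics/w1.png

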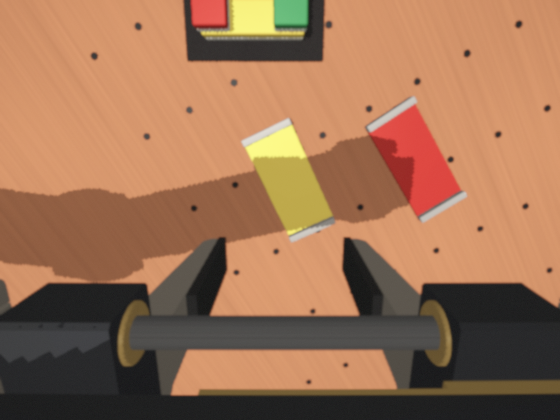

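Wrist picture: the yellow cradle's stops are centred at (267,133) and (311,231), the red cradle's at (391,115) and (443,207). The pile is at the top edge.

```bash
sed -i "s/(H>25)&(H<35)&(S>150)/(H>22)\&(H<36)\&(S>120)/; s/(S>190)/(S>180)/" m.py; python3 - <<'E'
from m import *
c=cam('wrist');P=cloud(c)
for r in rects(c['img'],P,(-.02,.09)):print(*r)
for u,v in((267,133),(311,231),(289,182),(391,115),(443,207),(417,161)):print(u,v,P[v,u]*1000,c['img'][v,u])
c=cam('scene')
for r in rects(c['img'],cloud(c),(-.01,.09)):print(*r)
E
```

```text
red [ 579.5 -274.3] 97.0 38.9 -85.6 5.5 1205 [371 135  55  68]
red [ 603.2 -320.6] 35.6 30.5 4.1 5.5 269 [430 168  28  35]
yellow [496.8 -59.9] 110.6 31.3 -28.5 27.4 1780 [200   0 104  37]
yellow [ 449.3 -229.6] 118.2 61.6 86.4 5.7 3835 [245 125  87 109]
green [536.3 -89.3] 42.6 19.0 9.8 50.9 152 [275   0  33  26]
267 133 [ 454.55449889 -166.54382176   13.14730592] [217 212 203]
311 231 [ 442.34546427 -293.26774003   13.86773566] [205 197 189]
289 182 [ 448.04008621 -228.80461656    5.47888946] [191 170  76]
391 115 [ 584.22244498 -217.61276029   13.2796258 ] [203 196 189]
443 207 [ 594.35516376 -345.22121475   12.37213726] [199 192 185]
417 161 [ 591.63685551 -281.61742333    4.16219091] [223  73  66]
red [ 493.5 1111.2] 84.3 47.9 22.6 19.7 208 [429  54  24  13]
red [279.7 373.4] 98.7 17.2 58.6 17.9 209 [257 113  31  11]
red [488.3 -10.1] 102.3 33.6 59.1 50.9 410 [214 186  45  20]
red [ 592.1 -279. ] 119.1 62.1 -86.0 5.3 1414 [150 275  64  54]
yellow [503.8 -61.7] 103.0 32.6 -29.9 26.8 173 [213 204  26  31]
yellow [ 451.5 -227.8] 122.2 62.9 84.7 5.8 1112 [125 233  61  44]
green [ 306.4 1021.9] 297.9 155.2 -0.0 68.1 1410 [344  31  86  43]
green [455.4 274.3] 119.3 58.1 77.5 5.9 450 [278 143  43  24]
green [552.9 -46. ] 104.2 36.0 61.4 51.5 385 [223 204  48  20]
blue [104.3 656.8] 107.2 88.4 23.6 52.6 288 [268  59  34  12]
blue [595.9 296.1] 114.1 57.1 84.6 6.2 502 [325 156  42  27]
```

```bash
python3 -m crank '27 45 -16 0;27 45 -16 0;28 46 -16 0;27 46 -16 0;0 0 0 0;0 0 0 0'
python3 - <<'E'
from m import *
c=cam('wrist');save(c,'pics/w2.png');P=cloud(c)
for r in rects(c['img'],P,(-.02,.09)):print(*r)
E
```

```text
time: 2.3
position: [0.5516, -0.0482, 0.1503]
eef_rot: [[0.868, -0.001, 0.496], [-0.496, -0.0, 0.868], [-0.001, -1.0, -0.001]]
force: [0.0, -0.3, 0.4]
opening: 0.0661
red [504.2  -6.5] 77.7 1.2 60.5 50.5 130 [211 148   7  89]
yellow [498.8 -61.8] 51.6 45.9 61.1 27.5 946 [222 220  46  35]
yellow [ 449.5 -230.9] 87.2 58.4 -27.0 5.7 2151 [248 351  77  38]
green [550.7 -44.9] 102.9 37.2 57.9 51.6 3010 [265 146  39 115]
blue [536.5   3.3] 60.2 35.9 -29.7 27.6 775 [209 142  68  36]
```

View pics/w2.png

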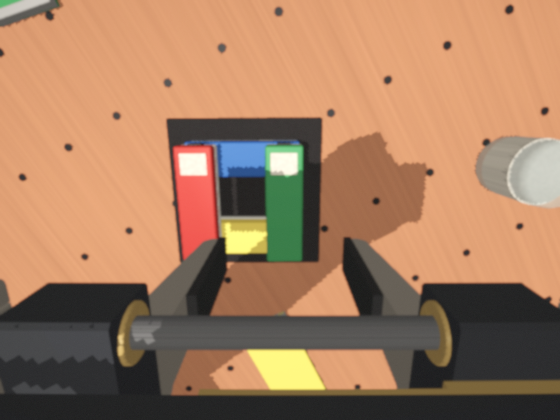

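Green's midline at column 284 lies midway between the fingers (225 and 345), and both upper cases are square with the jaws. I'll descend and grip.

```bash
python3 -m crank '0 0 -40 0;1 1 -40 0;0 0 -20 0;0 0 -12 0;0 0 -7 0;0 0 0 0;0 0 0 0' 
python3 -m crank '0 0 0 0;0 0 0 0;0 0 0 0;0 0 0 0' 10 20; python3 -m crank '0 0 10 0;0 0 20 0;0 0 30 0;0 0 0 0'
```

```text
time: 3.22
position: [0.5536, -0.0465, 0.0324]
eef_rot: [[0.869, 0.001, 0.495], [-0.495, -0.0, 0.869], [0.001, -1.0, 0.001]]
force: [-0.0, 0.6, -0.3]
opening: 0.0661
time: 3.72
position: [0.553, -0.0465, 0.0316]
eef_rot: [[0.869, 0.0, 0.495], [-0.495, -0.0, 0.869], [0.0, -1.0, -0.0]]
force: [-0.6, 0.9, 0.1]
opening: 0.0321
time: 4.22
position: [0.5552, -0.0466, 0.0949]
eef_rot: [[0.869, 0.006, 0.495], [-0.495, -0.001, 0.869], [0.006, -1.0, 0.002]]
force: [-0.7, 0.0, -0.4]
opening: 0.0317
```

```bash
python3 -m crank '-8 25 0 2;-17 50 0 3;-17 54 0 3;-17 54 0 3;-17 54 0 3;-16 52 0 2;-9 31 0 0;0 0 0 0;0 0 0 0'
python3 - <<'E'
from m import *
c=cam('wrist');save(c,'pics/w3.png');P=cloud(c)
for r in rects(c['img'],P,(-.02,.14),['green','blue']):print(*r)
c=cam('top');save(c,'pics/t3.png')
for r in rects(c['img'],cloud(c),(-.01,.14)):print(*r)
E
```

```text
time: 5.35
position: [0.451, 0.273, 0.0909]
eef_rot: [[0.972, -0.001, 0.236], [-0.236, -0.001, 0.972], [-0.001, -1.0, -0.002]]
force: [0.0, -0.2, -1.3]
opening: 0.0321
green [453.  286.7] 79.8 56.9 76.2 110.7 6755 [249 152  72 163]
green [438.5 225.6] 28.6 3.0 -13.0 111.0 107 [258 351  53   3]
blue [591.6 294.6] 119.3 60.6 84.7 5.5 11462 [412  61  81 163]
red [ 593.1 -282.7] 117.1 59.8 -86.1 5.9 1586 [380 209  59  34]
yellow [514.9 -70.1] 74.9 32.4 -29.5 27.4 507 [292 247  31  40]
yellow [ 450.9 -231.2] 118.6 60.6 85.4 5.6 1701 [358 279  58  33]
green [446.7 255.4] 79.1 58.5 77.0 5.6 607 [131 286  39  36]
green [444.9 243.1] 46.6 30.2 76.9 111.1 401 [125 302  28  20]
blue [ 755.1 -127.6] 25.7 23.3 -28.0 110.0 148 [332 131  14  14]
blue [593.1 295.1] 118.2 57.9 84.7 5.7 1610 [ 98 216  60  32]
blue [549.6  -1.9] 79.7 33.2 -29.4 27.4 473 [257 229  33  40]
```

View pics/w3.png

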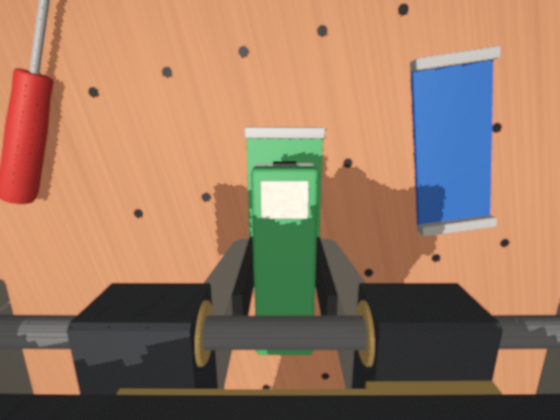

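Green case runs square over its cradle (case edges at columns 254–317, cradle at 247–324). The stop is visible at row 133. Lower.

```bash
python3 -m crank '2 0 -30 0;0 0 -30 0;0 0 -12 0;0 0 -5 0;0 0 -3 0;0 0 -1 0;0 0 0 0;0 0 0 0'
```

```text
time: 6.45
position: [0.4542, 0.2736, 0.011]
eef_rot: [[0.972, 0.001, 0.237], [-0.237, 0.0, 0.972], [0.001, -1.0, 0.0]]
force: [0.4, 0.6, -0.2]
opening: 0.0321
```

```bash
python3 -m crank '0 0 -1 0;0 0 -0.7 0;0 0 0 0;0 0 0 0'; python3 -m crank '0 0 0 0;0 0 0 0;0 0 0 0' 60;  python3 -m crank '0 0 10 0;0 0 40 0;0 0 50 0;0 0 30 0;0 0 0 0' 
python3 - <<'E'
from m import *
c=cam('wrist');save(c,'pics/w4.png');P=cloud(c)
for r in rects(c['img'],P,(.022,.14),['green','blue']):print(*r)
for r in rects(c['img'],P,(.0,.012),['green','blue']):print(*r)
E
```

```text
time: 6.95
position: [0.4541, 0.2735, 0.0096]
eef_rot: [[0.972, 0.001, 0.237], [-0.237, -0.0, 0.972], [0.001, -1.0, -0.0]]
force: [-1.7, -1.9, 6.8]
opening: 0.0317
time: 7.32
position: [0.4539, 0.2734, 0.0088]
eef_rot: [[0.972, -0.0, 0.237], [-0.237, -0.0, 0.972], [-0.0, -1.0, -0.0]]
force: [-0.3, 1.0, -0.1]
opening: 0.0591
time: 7.95
position: [0.4554, 0.2744, 0.1418]
eef_rot: [[0.972, 0.005, 0.237], [-0.237, 0.002, 0.972], [0.004, -1.0, 0.003]]
force: [-0.2, -0.5, -0.9]
opening: 0.06
green [453.4 274.2] 100.9 32.0 76.5 29.6 2674 [265 150  36 108]
green [472.6 264.3] 109.2 7.5 76.3 5.7 645 [300 149   9 108]
green [425.5 262.6] 81.8 14.5 76.2 5.7 1083 [250 177  16  80]
blue [591.4 294.5] 119.3 59.1 84.7 5.4 7803 [385  75  67 135]
```

View pics/w4.png

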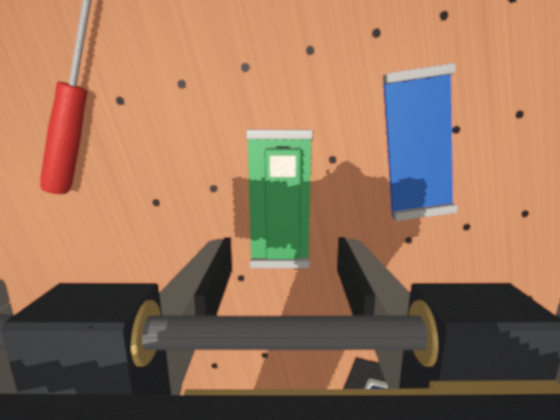

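Green sits centred between its stops (134 and 264 rows, case 150–260). Next is red.

```bash
python3 -m crank '3 -25 0 -2;6 -50 0 -3;6 -54 0 -3;6 -54 0 -3;6 -50 0 -3;4 -35 0 -2;2 -15 0 0;0 0 0 0;0 0 0 0' 62
python3 - <<'E'
from m import *
c=cam('wrist');save(c,'pics/w5.png');P=cloud(c)
for r in rects(c['img'],P,(.022,.14)):print(*r)
E
```

```text
time: 9.12
position: [0.4867, -0.0077, 0.1386]
eef_rot: [[0.87, -0.001, 0.493], [-0.493, 0.001, 0.87], [-0.001, -1.0, 0.0]]
force: [-0.5, -0.7, 0.6]
opening: 0.0621
red [480.7 -16.2] 83.1 31.1 60.7 51.6 3099 [265 175  39  95]
yellow [521.8 -53.1] 72.0 66.5 -28.6 27.5 1631 [304 228  78  34]
blue [ 5.476e+02 -4.000e-01] 79.1 31.8 -28.8 27.5 2220 [297 146  91  37]
```

View pics/w5.png

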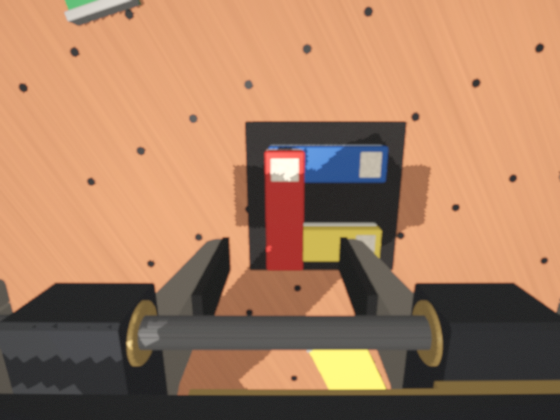

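Red's midline at column 285 is centred between the fingers. The outer finger has clear room.

```bash
python3 -m crank '0 0 -40 0;0 0 -35 0;0 0 -17 0;0 0 -10 0;0 0 -6 0;0 0 0 0;0 0 0 0' 
python3 -m crank '0 0 0 0;0 0 0 0;0 0 0 0;0 0 0 0' 10 20; python3 -m crank '0 0 10 0;0 0 20 0;0 0 30 0;0 0 0 0'
```

```text
time: 10.05
position: [0.4875, -0.0096, 0.0316]
eef_rot: [[0.869, 0.001, 0.495], [-0.495, -0.0, 0.869], [0.001, -1.0, 0.001]]
force: [-0.0, -0.5, -0.6]
opening: 0.0619
time: 10.55
position: [0.4869, -0.0095, 0.031]
eef_rot: [[0.869, -0.0, 0.495], [-0.495, -0.0, 0.869], [0.0, -1.0, -0.0]]
force: [0.2, 0.0, 1.9]
opening: 0.0318
time: 11.05
position: [0.4887, -0.0095, 0.0931]
eef_rot: [[0.869, 0.005, 0.495], [-0.495, -0.0, 0.869], [0.004, -1.0, 0.002]]
force: [0.1, 1.0, -1.1]
opening: 0.0314
```

```bash
python3 -m crank '8 -20 0 4;16 -42 0 5;19 -48 0 5;19 -48 0 5;19 -48 0 5;15 -40 0 5;9 -25 0 4;0 0 0 1.4;0 0 0 0;0 0 0 0'
python3 - <<'E'
from m import *
c=cam('wrist');save(c,'pics/w6.png');P=cloud(c)
for z in((-.01,.014),(.09,.14)):
  for r in rects(c['img'],P,z,['red','yellow']):print(*r)
E
```

```text
time: 12.3
position: [0.5918, -0.2786, 0.0908]
eef_rot: [[0.996, -0.0, -0.084], [0.084, 0.001, 0.996], [-0.0, -1.0, 0.001]]
force: [0.6, 0.7, -0.9]
opening: 0.0316
red [ 615.8 -258.2] 65.1 21.3 -65.2 5.7 232 [291 156  30  77]
red [ 562.8 -281.9] 38.2 3.1 -85.1 5.6 155 [248 192   5  45]
yellow [ 449.4 -228. ] 121.3 61.0 85.9 5.8 12153 [ 70  48  83 169]
red [ 589.1 -265. ] 78.2 34.2 -85.2 111.3 6051 [251 166  68 149]
red [ 595.3 -326.9] 28.5 3.6 3.7 111.3 157 [258 351  53   3]
```

View pics/w6.png

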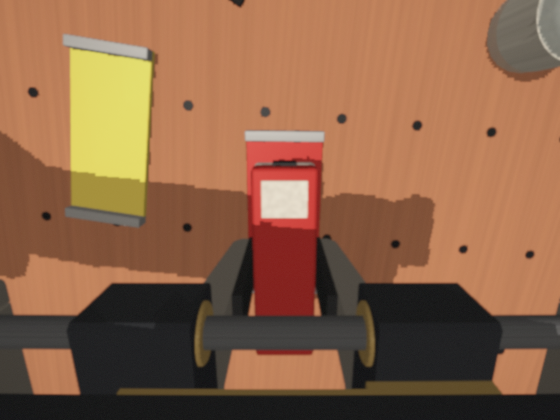

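Red is square over its cradle (stop at row 136, case edges 252–318 within 246–324). Lowering with a −2 mm y trim.

```bash
python3 -m crank '0 -2 -30 0;0 0 -30 0;0 0 -12 0;0 0 -5 0;0 0 -3 0;0 0 -1.5 0;0 0 -1 0;0 0 0 0;0 0 0 0'; python3 -m crank '0 0 0 0;0 0 0 0;0 0 0 0' 60
python3 -m crank '0 0 10 0;0 0 40 0;0 0 50 0;0 0 30 0;0 0 0 0' 
python3 - <<'E'
from m import *
c=cam('wrist');save(c,'pics/w7.png');P=cloud(c)
for z in((-.01,.014),(.02,.14)):
  for r in rects(c['img'],P,z,['red','yellow']):print(*r)
E
```

```text
time: 13.48
position: [0.5924, -0.2828, 0.0091]
eef_rot: [[0.997, 0.001, -0.082], [0.082, -0.001, 0.997], [0.001, -1.0, -0.001]]
force: [-1.2, -0.2, 3.8]
opening: 0.0317
time: 13.85
position: [0.5918, -0.2825, 0.0082]
eef_rot: [[0.997, -0.0, -0.082], [0.082, 0.0, 0.997], [-0.0, -1.0, 0.0]]
force: [-0.5, 0.8, -0.3]
opening: 0.0592
time: 14.48
position: [0.5938, -0.2831, 0.142]
eef_rot: [[0.997, 0.006, -0.082], [0.082, -0.003, 0.997], [0.005, -1.0, -0.003]]
force: [-0.7, 0.8, -0.6]
opening: 0.0599
red [ 615.2 -292.5] 86.6 10.0 -84.5 5.7 685 [300 166  11  85]
red [ 569.6 -303.9] 71.3 13.1 -85.2 5.7 893 [252 182  14  69]
yellow [ 447.8 -228.3] 120.7 64.0 86.0 5.8 8336 [101  55  71 142]
red [ 592.6 -295.3] 73.0 31.8 -84.5 29.6 2313 [265 178  35  77]
```

View pics/w7.png

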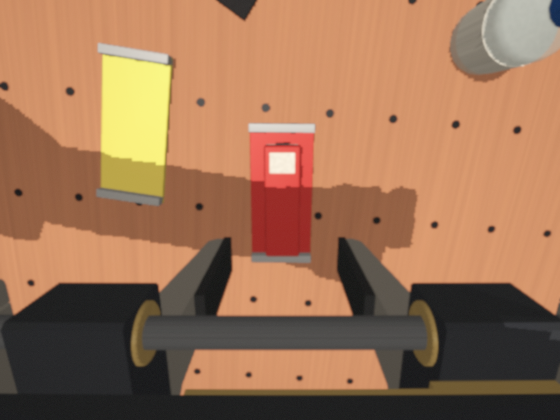

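Red sits centred between its stops (rows 128 and 258). Next is yellow.

```bash
python3 -m crank '-6 15 0 6;-13 30 0 8;-17 40 0 8;-17 42 0 8;-17 42 0 8;-13 32 0 8;-8 20 0 6;0 0 0 3.6;0 0 0 0;0 0 0 0' 62
python3 - <<'E'
from m import *
print(env.sense()['joint_positions'])
c=cam('wrist');save(c,'pics/w8.png');P=cloud(c)
for r in rects(c['img'],P,(.015,.14)):print(*r)
E
```

```text
time: 15.78
position: [0.5006, -0.0619, 0.1377]
eef_rot: [[0.497, -0.001, -0.868], [0.868, 0.0, 0.497], [-0.0, -1.0, 0.001]]
force: [-0.2, -0.4, 0.3]
opening: 0.0621
[ 41.14178387  26.69539057 -46.61608082 113.5216985   25.07054781
  50.29882678  41.30693955]
yellow [499.6 -59.8] 104.2 32.0 -29.4 27.3 1334 [267 145  37 113]
blue [536.1   6.5] 102.6 32.0 -29.3 27.4 3238 [349 145  42 112]
```

View pics/w8.png

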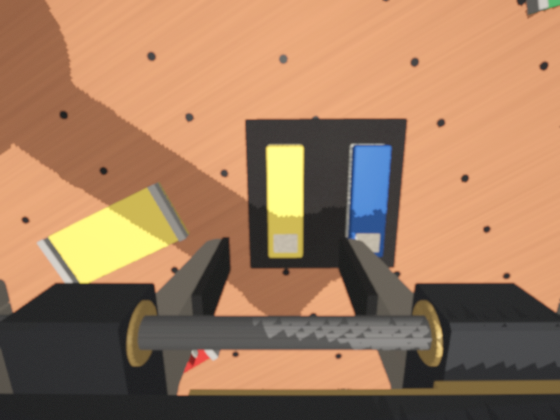

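Yellow at column 285 is centred between the fingers, and the blue side has clearance.

```bash
python3 -m crank '-0.5 1 -45 0;0 0 -45 0;0 0 -20 0;0 0 -12 0;0 0 -5 0;0 0 -3 0;0 0 0 0;0 0 0 0' 
python3 -m crank '0 0 0 0;0 0 0 0;0 0 0 0;0 0 0 0' 10 20; python3 -m crank '0 0 10 0;0 0 20 0;0 0 30 0;0 0 20 0;0 0 0 0'
```

```text
time: 16.82
position: [0.5009, -0.0607, 0.009]
eef_rot: [[0.495, 0.001, -0.869], [0.869, -0.0, 0.495], [0.0, -1.0, -0.001]]
force: [-0.8, -0.3, 0.1]
opening: 0.062
time: 17.32
position: [0.5005, -0.0606, 0.0084]
eef_rot: [[0.495, 0.0, -0.869], [0.869, -0.0, 0.495], [-0.0, -1.0, -0.0]]
force: [-0.0, 0.8, 0.9]
opening: 0.0321
time: 17.95
position: [0.5017, -0.0609, 0.0903]
eef_rot: [[0.496, 0.004, -0.868], [0.868, -0.001, 0.496], [0.001, -1.0, -0.004]]
force: [-0.9, -0.4, -1.3]
opening: 0.0318
```

```bash
python3 -m crank '-4 -12 0 -6;-8 -28 0 -9;-8 -28 0 -9;-9 -30 0 -9;-9 -30 0 -9;-8 -25 0 -9;-5 -15 0 -8;0 0 0 -6;0 0 0 0;0 0 0 0'
python3 - <<'E'
from m import *
c=cam('wrist');save(c,'pics/w9.png');P=cloud(c)
for z in((-.01,.014),(.09,.14)):
  for r in rects(c['img'],P,z,['red','yellow']):print(*r)
E
```

```text
time: 19.2
position: [0.4492, -0.228, 0.088]
eef_rot: [[0.997, -0.001, 0.079], [-0.079, 0.0, 0.997], [-0.001, -1.0, 0.0]]
force: [0.5, -0.1, -1.4]
opening: 0.0322
red [ 584.2 -261.1] 77.0 54.4 -88.3 5.5 1595 [416 193  68  90]
yellow [ 423.  -206.2] 76.9 5.5 86.3 5.4 237 [247 142   7  95]
yellow [ 463.1 -209.7] 77.5 34.5 85.7 5.6 695 [279 142  45  96]
yellow [ 449.5 -215.2] 80.3 35.7 85.9 107.1 7987 [251 165  67 151]
```

View pics/w9.png

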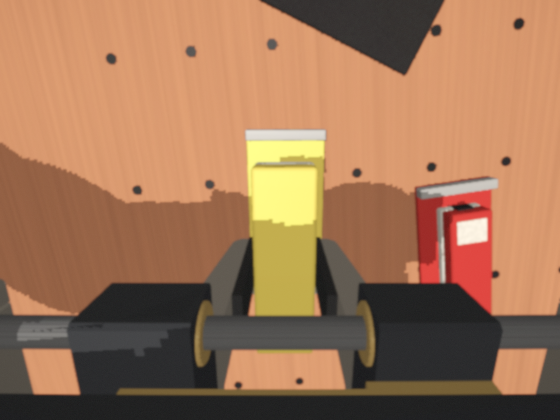

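Yellow is square over its cradle (stop at row 135, case columns 252–317 within 247–325).

```bash
python3 -m crank '0 -1 -30 0;0 0 -28 0;0 0 -12 0;0 0 -4 0;0 0 -2 0;0 0 -1 0;0 0 0 0;0 0 0 0'
```

```text
time: 20.25
position: [0.4497, -0.2297, 0.0117]
eef_rot: [[0.997, 0.001, 0.082], [-0.082, -0.0, 0.997], [0.001, -1.0, -0.0]]
force: [-0.5, -0.2, 0.1]
opening: 0.0322
```

```bash
python3 -m crank '0 0 -1 0;0 0 -0.7 0;0 0 0 0;0 0 0 0'; python3 -m crank '0 0 0 0;0 0 0 0;0 0 0 0' 60;  python3 -m crank '0 0 10 0;0 0 40 0;0 0 50 0;0 0 30 0;0 0 0 0' 
python3 - <<'E'
from m import *
c=cam('wrist');save(c,'pics/w10.png');P=cloud(c)
for z in((-.01,.014),(.02,.14)):
  for r in rects(c['img'],P,z,['red','yellow']):print(*r)
E
```

```text
time: 20.75
position: [0.4495, -0.2297, 0.0104]
eef_rot: [[0.997, 0.0, 0.082], [-0.082, -0.001, 0.997], [0.0, -1.0, -0.001]]
force: [-1.5, 0.6, 7.5]
opening: 0.0318
time: 21.12
position: [0.4494, -0.2295, 0.0096]
eef_rot: [[0.997, -0.0, 0.082], [-0.082, 0.0, 0.997], [-0.0, -1.0, 0.0]]
force: [1.2, -0.6, -0.4]
opening: 0.059
time: 21.75
position: [0.451, -0.2304, 0.1424]
eef_rot: [[0.997, 0.005, 0.082], [-0.082, -0.003, 0.997], [0.005, -1.0, -0.003]]
force: [-0.2, -0.2, -1.3]
opening: 0.0602
red [ 567.  -279.8] 114.6 38.3 80.7 5.5 1309 [392 182  41 107]
yellow [ 471.1 -230.6] 119.0 15.4 85.3 5.6 1409 [298 135  17 119]
yellow [ 424.8 -227.8] 118.5 13.9 85.2 5.7 1002 [250 136  16 119]
red [ 590.3 -276.3] 93.3 32.5 -85.4 29.3 2361 [415 189  39  94]
yellow [ 448.9 -228.4] 103.1 32.0 85.4 29.5 2556 [264 145  37 111]
```

Yellow measures (449,−228) at 85.4°, centred. Next is blue.

```bash
python3 -m crank '6 15 0 6;11 30 0 9;13 36 0 9;14 37 0 9;14 37 0 9;14 36 0 9;11 28 0 8;6 16 0 6;0 0 0 0;0 0 0 0' 62
python3 - <<'E'
from m import *
c=cam('wrist');save(c,'pics/w11.png');P=cloud(c)
for r in rects(c['img'],P,(.015,.14)):print(*r)
E
```

```text
time: 23.05
position: [0.5376, 0.0045, 0.1387]
eef_rot: [[0.497, -0.002, -0.868], [0.868, -0.0, 0.497], [-0.001, -1.0, 0.002]]
force: [0.8, -0.8, 1.1]
opening: 0.062
yellow [ 449.8 -221.1] 92.4 32.1 85.4 28.7 768 [  0 207  84  69]
blue [537.1   6.1] 102.9 31.7 -29.5 27.5 2511 [267 147  37 111]
```

View pics/w11.png

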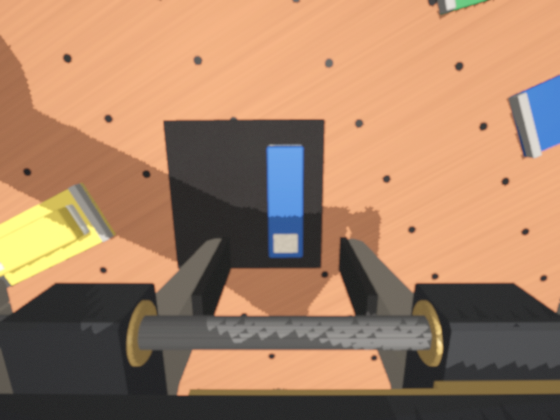

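Blue at column 285 is centred between the fingers.

```bash
python3 -m crank '0 0 -45 0;0 0 -45 0;0 0 -20 0;0 0 -12 0;0 0 -5 0;0 0 -4 0;0 0 0 0;0 0 0 0' 
python3 -m crank '0 0 0 0;0 0 0 0;0 0 0 0;0 0 0 0' 10 20; python3 -m crank '0 0 10 0;0 0 20 0;0 0 30 0;0 0 20 0;0 0 0 0'
```

```text
time: 24.1
position: [0.5388, 0.0055, 0.0092]
eef_rot: [[0.495, 0.001, -0.869], [0.869, -0.0, 0.495], [0.0, -1.0, -0.001]]
force: [-0.1, 0.9, 0.4]
opening: 0.0619
time: 24.6
position: [0.5384, 0.0054, 0.0087]
eef_rot: [[0.495, -0.0, -0.869], [0.869, -0.0, 0.495], [-0.0, -1.0, -0.0]]
force: [-0.5, -0.2, 0.0]
opening: 0.0319
time: 25.22
position: [0.5397, 0.0053, 0.0907]
eef_rot: [[0.496, 0.004, -0.869], [0.869, -0.0, 0.496], [0.001, -1.0, -0.004]]
force: [-0.1, 0.2, -1.5]
opening: 0.032
```

```bash
python3 -m crank '3 17 0 -5;6 32 0 -8;8 42 0 -8;8 43 0 -8;8 43 0 -8;8 42 0 -8;7 34 0 -8;4 22 0 -8;2.5 14.5 0 -4.5;0 0 0 0'
python3 -m crank '0 0 0 0'
python3 - <<'E'
from m import *
c=cam('wrist');save(c,'pics/w12.png');P=cloud(c)
for z in((-.01,.014),(.09,.14)):
  for r in rects(c['img'],P,z,['green','blue']):print(*r)
E
```

```text
time: 26.48
position: [0.5919, 0.2962, 0.0876]
eef_rot: [[0.996, -0.001, 0.087], [-0.087, -0.0, 0.996], [-0.001, -1.0, -0.001]]
force: [-0.5, -0.4, -1.0]
opening: 0.0318
time: 26.6
position: [0.5926, 0.2938, 0.0879]
eef_rot: [[0.996, -0.001, 0.089], [-0.089, -0.001, 0.996], [-0.001, -1.0, -0.002]]
force: [0.2, -0.7, -1.1]
opening: 0.0318
green [425.5 281. ] 111.8 10.3 72.6 5.9 383 [ 87 181  14 123]
green [478.1 284.2] 85.8 11.0 76.2 5.8 738 [142 188  17  95]
blue [618.6 316.6] 78.3 39.5 -65.1 5.7 907 [270 141  52  96]
blue [565.7 307.3] 60.1 3.0 82.7 5.7 162 [249 164   5  73]
blue [592.3 307.2] 80.4 33.7 85.0 106.6 9304 [251 164  67 151]
```

View pics/w12.png

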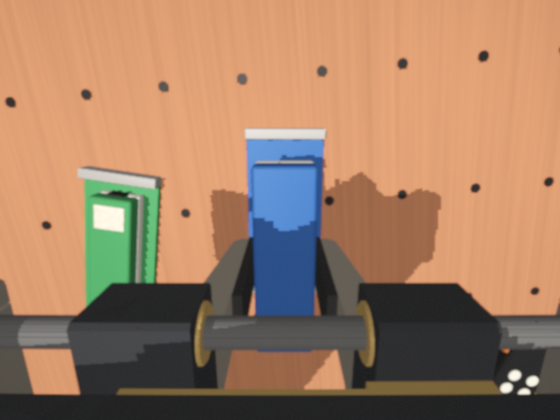

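Blue is square over its cradle (stop at row 134, case columns 252–317 within 247–325). Lowering.

```bash
python3 -m crank '0 0 -30 0;0 0 -28 0;0 0 -12 0;0 0 -4 0;0 0 -2 0;0 0 -1.5 0;0 0 -1 0;0 0 0 0;0 0 0 0'
```

```text
time: 27.78
position: [0.5933, 0.2951, 0.0108]
eef_rot: [[0.996, 0.001, 0.09], [-0.09, 0.0, 0.996], [0.001, -1.0, 0.0]]
force: [-0.4, -0.3, 2.7]
opening: 0.0319
```

```bash
python3 -m crank '0 0 -0.5 0;0 0 0 0;0 0 0 0'; python3 -m crank '0 0 0 0;0 0 0 0;0 0 0 0' 60;  python3 -m crank '0 0 10 0;0 0 40 0;0 0 50 0;0 0 50 0;-30 -50 20 0;-30 -50 0 0;-20 -50 0 0;0 -50 0 0;0 0 0 0;0 0 0 0' 
python3 - <<'E'
from m import *
for n in('top','scene'):
  c=cam(n);save(c,f'pics/{n}9.png');P=cloud(c)
  for z in((-.01,.014),(.02,.12)):
    for r in rects(c['img'],P,z):
      if r[1][1]<500:print(*r)
print(env.sense()['position'])
E
```

```text
time: 28.15
position: [0.5933, 0.2952, 0.0108]
eef_rot: [[0.996, 0.001, 0.09], [-0.09, 0.0, 0.996], [0.001, -1.0, 0.0]]
force: [-0.8, -1.2, 5.7]
opening: 0.0322
time: 28.52
position: [0.5928, 0.2948, 0.0094]
eef_rot: [[0.996, -0.0, 0.09], [-0.09, -0.0, 0.996], [-0.0, -1.0, -0.0]]
force: [0.4, -0.1, 0.4]
opening: 0.0588
time: 29.78
position: [0.5132, 0.0958, 0.1804]
eef_rot: [[0.996, 0.001, 0.09], [-0.09, 0.001, 0.996], [0.001, -1.0, 0.001]]
force: [-0.6, 0.9, 0.1]
opening: 0.06
red [ 592.9 -282.3] 117.2 58.7 -86.0 5.9 741 [380 209  59  34]
yellow [ 450.9 -231.4] 119.3 60.4 85.4 5.7 818 [357 279  59  33]
blue [593.2 295. ] 118.2 57.8 84.8 5.7 739 [ 98 216  60  32]
red [ 592.9 -282.2] 102.6 32.1 -85.0 29.7 663 [386 215  52  21]
red [273.5 375.5] 97.9 21.5 56.3 23.5 473 [ 63 377  46  34]
yellow [ 449.9 -229.7] 104.0 32.4 85.8 29.6 729 [362 288  53  18]
blue [ 755.4 -127. ] 25.1 23.9 -45.2 109.9 151 [332 131  14  14]
blue [592.5 294.8] 104.2 32.1 85.0 29.4 705 [ 98 222  53  19]
red [ 614.6 -277.2] 120.8 21.9 -82.0 5.2 383 [166 282  48  47]
yellow [ 455.  -227.3] 122.2 61.2 82.1 5.7 374 [125 239  61  38]
green [477.8 269.1] 117.2 13.7 80.0 5.7 98 [287 149  34  18]
blue [618.4 291.8] 115.3 15.4 86.3 5.7 118 [339 162  28  21]
red [ 594.1 -283.3] 103.6 31.5 -85.1 29.1 600 [154 273  49  44]
yellow [ 450.5 -229.3] 103.9 35.0 84.8 29.2 586 [128 230  49  33]
green [457.8 270.1] 100.3 31.3 77.9 29.4 205 [281 142  35  16]
blue [596.1 293.7] 99.4 30.1 85.9 29.7 197 [330 152  32  20]
blue [ 757.5 -129.1] 22.2 21.6 -52.6 109.7 100 [292 251  13  10]
[0.51300762 0.09673956 0.18001699]
```

View pics/top9.png

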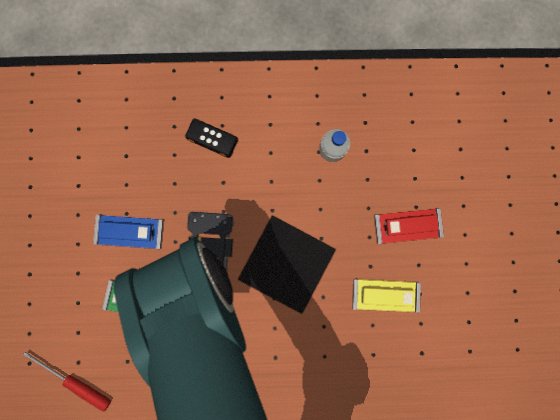

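The top picture shows red, yellow and blue centred in their cradles and the mat empty. The bottle and lamp are at the same pixels as at the start. Green is mostly hidden by the arm here, but it was checked from the wrist and measures flat in the scene view. Handing in.

```bash
python3 -c "
from rig import env
print(env.job_done(), env.sense()['time'])"
```

```text
the job is handed in; nothing more can be done
the job is handed in; nothing more can be done
```

I took the pile apart in the order green, red, yellow, blue, and set each case down flat in the cradle of its own colour. The job was handed in at about 30 s, well under the 96 s limit.

| Case | Centre offset from cradle | Angle error | Lid height above bench | Seen from |
|---|---|---|---|---|
| Red | about 1 mm | about 1° | 29.7 mm | top camera |
| Yellow | about 2 mm | under 1° | 29.6 mm | top camera |
| Blue | about 1 mm | under 1° | 29.4 mm | top camera |
| Green | about 1 mm | under 1° | 29.6 mm | wrist camera, just after placing |

- **Height:** a case lying flat on the 6 mm cradle floor should have its lid at 30 mm, so all four read as seated and level.
- **Green:** the arm hid it from the top camera at the end. The scene camera saw it only at low resolution, about 4–6 mm from the cradle centre and flat. That disagrees with the wrist reading but is within the 12 mm limit.
- **Bystanders:** the bottle and lamp had not visibly moved in the last top picture. I checked the lamp only by eye.
- **Failed checks:** none. `env.job_done()` gives no verdict.

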